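# Put the coasters away in their caddy

### The arm

A 6-joint arm with a two-finger parallel gripper is mounted at the origin on a cart in front of the work surface, level with it; the furniture and walls round the work are solid. World frame = base frame: x ahead of the robot, y to its left, z up, the work surface at z = 0. Lengths are in m, angles in degrees, forces in N, time in s.
With the tool pointing down it reaches from about 0.4 to 0.825 m from the base axis. Payload 7 kg.
Tool frame: the origin (TCP) lies at the very end of the fingers, on their centre line; the grasp point (between the pads) lies 19 mm behind it (ctrl.grasp_offset is the distance from the TCP to the grasp point, in m); z points along the fingers, y is the line along which they close (so a half turn about z gives the same grasp; the last joint's range is limited). The gripper opens to 88 mm and grips with 3 to 60 N. Pads are 19 mm wide; open, the fingers measure 130 mm over their backs; the gripper's body (78 mm by 193 mm) begins 47 mm behind the grasp point.
Start: joints at [89.788, 20.546, 0.682, 0, -70.136, -16.507], TCP at [0.194, 0.646, 0.227] pointing down, gripper open.
Joint ranges: [-176.03, 176.03], [-82.01, 121.73], [-58.28, 71.71], [-173.87, 95.51], [-174.79, -0.11], [-173.66, 173.66]. Speed limits (degrees/s): [136.94, 136.94, 172.46, 180, 180, 180].

### API

Orientations are given as [roll, pitch, yaw] about the fixed x, y, z axes, in that order (R = Rz(yaw) Ry(pitch) Rx(roll)).
In Python, from plant import ctrl gives the robot as it stands. The module is installed in compiled form; this text tells all that it offers.
- The arm moves only by the tool jog_arm, never from a script. Its argument "plan" is a list that holds one entry, the list of rows, each a list of 7 numbers: the opening, from 0 (shut) to 1 (fully open), then the shift along the tool's x, y, z in m, then the turn, a rotation vector about the tool's x, y, z in degrees. A call has 1 to 20 rows; each row is the pose to reach, as a shift and turn from the pose commanded when the call began, along the tool's axes at that moment; what a row does not reach only later rows make up. A row lasts 1/8 s, in which the tool goes at most 62.5 mm and 10.7 degrees, less where a joint would pass 70% of its speed; a pose out of reach is approached as far as the arm can. A call with a gripper value outside its range is refused whole. The fingers move at their own pace and stop on an object; the grip force is fixed at half the most. Time passes only in rows, so rows that repeat a pose let the fingers close. It gives the time, the measured TCP pose, the force, the opening and the grip force at its end, in the units of the state.
- ctrl.get_obs(): the state, without advancing time (a new reading comes with each control period).
- ctrl.snapshot(name): name is "scene" or "top" or "wrist"; returns a dict with "image" (480x640x3 uint8, red, green, blue), "vertical_fov" (degrees; the focal length in pixels is half the picture's height over the tangent of half this angle, whatever the lens; pixels are square), "cx", "cy" (the principal point, pixels), "R" (3x3) and "t" (3): a world point X has camera coordinates R X + t; the wrist camera has in their place "T_tool_cam" (4x4, takes a point from camera to tool coordinates, whose origin is the TCP and whose axes are the flange's). Camera axes: x right, y down, z forward; pixel columns grow to the right and rows downward; lengths in m; the calibration is good to about 2 mm. A picture is of the moment at which its call begins: read the wrist's pose just before it. There is no depth.
- ctrl.close_job(): hands the job in; it is judged then, once.
The state is a dict: "clock": time; "joint_pos": joint angles; "qvel": joint speeds; "tau": joint torques, N m; "tool_pos": TCP position; "orientation": TCP orientation; "force": force on the tool from outside, world axes, zero at the start; "moment": the same for the moment, N m; "opening": finger opening in m; "gripper_force": force on a finger pad.
Only numpy, scipy, OpenCV 4.12 (cv2) and the standard library are available. Lean on these libraries where they do the work, as an engineer would, in place of code of your own. Each camera call takes 0.05 s, during which the arm holds its last target. There are 200 camera calls.

### The job

Put the coasters away: take the small tea tin off the pile and stand it on the worktop close beside the large tea tin, no more than a tin's width between them. Then lift all four coasters together as one pile and put them in the caddy, tucking one end under the brass keeper bar and laying the pile flat on the floor of the caddy. Do not shove the caddy or the large tin about, do not knock the small tin over, and leave everything else where it is.

Things in the scene. Friction and masses are not known exactly. Their poses are not given: they have to be found in the camera images.
- small_tin_center (a point): the smaller of the two round tea tins, closed, 58 mm diameter, 72 mm high, about 0.1 kg, standing at first on top of the coaster pile; the point is its centre, half-way up, its z axis points up
- large_tin: the larger round tea tin, 72 mm diameter, 105 mm high, standing on the worktop; origin at the centre of its underside
- coaster_1_center (a point): an oblong wooden coaster, 96 (its x) x 62 (its y) x 6 mm, square-cornered flat slab, about 40 g, cork face up; the point is its centre. Number 1 of the pile counted from the bottom; it lies on the worktop, the others on it, 24 mm in all, a little askew; gripped across the 62 mm sides, low enough to catch this one too, the pile squares up
- coaster_2_center (a point): an oblong wooden coaster, 96 (its x) x 62 (its y) x 6 mm, square-cornered flat slab, about 40 g, cork face up; the point is its centre. Number 2 of the pile counted from the bottom
- coaster_3_center (a point): an oblong wooden coaster, 96 (its x) x 62 (its y) x 6 mm, square-cornered flat slab, about 40 g, cork face up; the point is its centre. Number 3 of the pile counted from the bottom
- coaster_4_center (a point): an oblong wooden coaster, 96 (its x) x 62 (its y) x 6 mm, square-cornered flat slab, about 40 g, cork face up; the point is its centre. Number 4 of the pile counted from the bottom (the top one)
- caddy: the dark wooden coaster caddy, an open-topped box, 119 (x) x 83 (y) mm outside, about 1.2 kg, standing free on the worktop; origin at the centre of its underside, z up, x along its length. Its -x end, with the brass keeper bar, faces roughly towards the robot, its +x end is low. A pile goes in only tilted, the -x end low, in under the bar, and is then laid flat
- caddy_floor (a point): the centre of the caddy's felt-lined inner floor, 10 mm above its underside, same axes. The inside is 103 mm long (x from -51.5 to +51.5) and 67 mm wide (y from -33.5 to +33.5); walls 8 mm thick. Between x = -27.5 and +38 both sides are open down to the floor, as cut-outs for fingers
- caddy_bar (a point): the middle of the brass keeper bar, 10 mm thick, along the caddy's y, 43.5 mm from its centre towards -x and 49 mm above its underside: 34 mm are clear between floor and bar, 90 mm between bar and +x wall. It is held by two round-topped cheeks 65 mm high (x = -59.5 to -27.5); the end wall behind it (-x) is 40 mm high
- caddy_low_end (a point): the middle of the upper edge of the low end wall (+x), 28 mm above the caddy's underside (18 above its floor) and 55.5 mm from its centre; the short side walls next to it (x = 38 to 59.5) are as low
- timer: a clockwork kitchen timer, 68 mm across, 48 mm high, towards the back: a bystander to be left alone; origin at the centre of its underside
- opener: a bottle opener with a wooden handle, 161 x 41 x 16 mm, lying flat near the front edge: a bystander to be left alone; origin at the centre of its underside
- spoon: a teaspoon, 130 x 26 x 11 mm, lying flat near the front edge: a bystander to be left alone; origin at the centre of its underside
- lemon: a lemon, 78 x 55 x 56 mm, towards the back: a bystander to be left alone; origin at the centre of its underside
Not all that is in view belongs to the job. Leave any purple look-alike of the part that bears coaster_4_center alone.

How it is judged:
By the outcome, as a careful person would: the job done as asked, in the order asked, and still so for the second after the job is handed in, with the robot touching nothing.
It also fails if it takes over 72 s, if anything falls off the work surface, if the arm or the gripper's body presses on something with over 40 N, if the wrist force passes 120 N, or if a joint passes its speed limit or range.

## Working session

There is one attempt and no reset: what is moved stays moved. The work goes in short steps, Python scripts to look and compute and a tool call to move; the robot and the scene stay as the last step left them, time stands still between calls to the robot, and variables do not carry over. Pictures are saved under pics/ and viewed, at most 10 in all, crops included, and the job is handed in when it is done.

Besides the shell and the picture viewer there is one more tool, called as a command line: name --argument value ..., lists and objects as JSON in quotes. jog_arm: Moves the arm, as the interface text tells. Its arguments: {"type":"object","properties":{"plan":{"type":"array","items":{"type":"array","items":{"type":"array","items":{"type":"number"}}}}},"required":["plan"]}

```bash
mkdir -p pics; python3 - <<'E'
from plant import ctrl
import cv2,pickle
o=ctrl.get_obs();print(o)
for n in("scene","top"):
    s=ctrl.snapshot(n);cv2.imwrite(f"pics/{n}0.png",s["image"][:,:,::-1]);pickle.dump(s,open(n+".pkl","wb"))
    print(n,s["vertical_fov"],s["cx"],s["cy"],s["R"],s["t"])
s=ctrl.snapshot("wrist");print(s["T_tool_cam"],s["vertical_fov"])
E
```

```text
{'clock': 0.0, 'joint_pos': array([ 8.97882003e+01,  2.05924700e+01,  6.34168309e-01, -1.87512839e-02,
       -7.01346659e+01, -1.65056892e+01]), 'qvel': array([-0.03328746,  0.08515   ,  0.0080873 , -0.02437377,  0.05428029,
        0.04358627]), 'tau': array([-1.18912860e-03, -5.82718134e+01,  2.93078935e+01,  6.99760392e+00,
        6.88961009e-03, -1.47287392e-04]), 'tool_pos': array([0.19407297, 0.64600288, 0.2256183 ]), 'orientation': array([ 1.79905855e+02, -9.51453577e-03, -1.67238673e+01]), 'force': array([-0.31308393, -0.0902693 , -0.87899572]), 'moment': array([-0.02888189,  0.00990304, -0.0158595 ]), 'gripper_force': 0.0, 'opening': 0.087410258739345}
scene 45.58661890587198 315.96752581982486 237.5197657628663 [[ 5.96741794e-01 -8.02433306e-01  1.44126348e-04]
 [-5.99386786e-01 -4.45862549e-01 -6.64787236e-01]
 [ 5.33511680e-01  3.96619940e-01 -7.47032737e-01]] [-0.31224326  0.33905187  1.07597916]
top 56.90027299921505 322.6417197805152 236.66394270262734 [[-0.0160759  -0.99986854 -0.0021117 ]
 [-0.99877192  0.01615718 -0.04683583]
 [ 0.0468638   0.00135618 -0.99890037]] [-0.0078754   0.50354891  1.1089037 ]
[[ 1.57098403e-03 -9.67209647e-01 -2.53974470e-01  6.81411677e-02]
 [ 9.99998766e-01  1.51678507e-03  4.09225941e-04  5.91755280e-04]
 [-1.05825942e-05 -2.53974799e-01  9.67210836e-01 -1.56506520e-01]
 [ 0.00000000e+00  0.00000000e+00  0.00000000e+00  1.00000000e+00]] 59.570427975843444
```

View pics/top0.png

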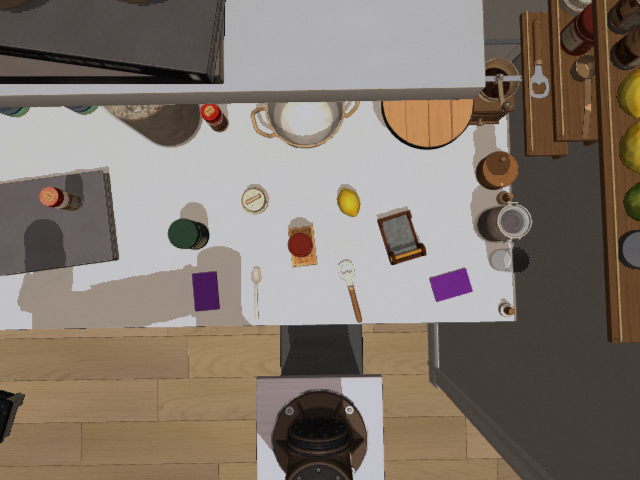

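View pics/scene0.png

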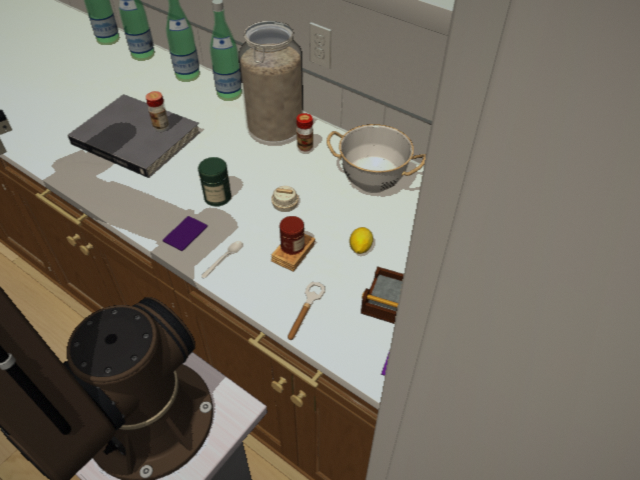

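The top view shows the large tin at about (185,234), small tin and pile at (301,245), and caddy at (401,237) with its bar near (407,258). I'll enlarge the top crop.

```bash
python3 - <<'E'
import cv2
i=cv2.imread("pics/top0.png")
a=cv2.resize(i[205:275,270:350],None,fx=5,fy=5,interpolation=cv2.INTER_CUBIC)
b=cv2.resize(i[205:275,365:445],None,fx=5,fy=5,interpolation=cv2.INTER_CUBIC)
cv2.imwrite("pics/c1.png",cv2.hconcat([a,b]))
E
cat > h.py <<'E'
import numpy as np
def ray(s,u,v,z,o=None):
    f=240/np.tan(np.radians(s["vertical_fov"]/2))
    d=np.array([(u-s["cx"])/f,(v-s["cy"])/f,1])
    if o is None: R=s["R"].T; C=-R@s["t"]
    else:
        from scipy.spatial.transform import Rotation as Ro
        Rt=Ro.from_euler("xyz",o["orientation"],degrees=True).as_matrix()
        T=s["T_tool_cam"]; R=Rt@T[:3,:3]; C=Rt@T[:3,3]+o["tool_pos"]
    d=R@d
    return C+d*(z-C[2])/d[2]
E
```

```text
(no output)
```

View pics/c1.png

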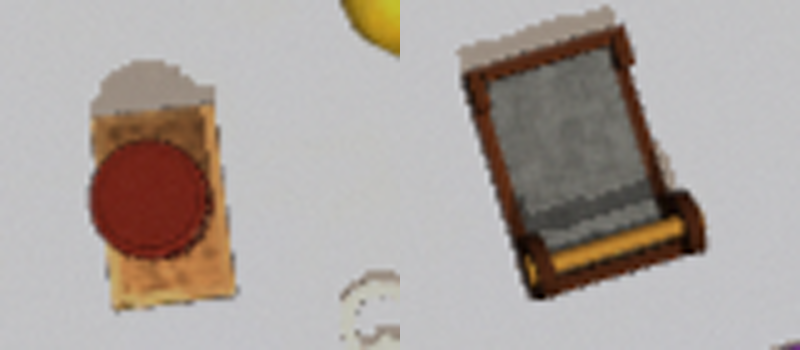

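```bash
python3 - <<'E'
import pickle,numpy as np
from h import ray
s=pickle.load(open("top.pkl","rb"))
A=lambda x,y,z:ray(s,270+x/5,205+y/5,z)
B=lambda x,y,z:ray(s,365+(x-400)/5,205+y/5,z)
deg=lambda d:np.degrees(np.arctan2(d[1],d[0]))
print("tin",A(151,199,.096))
P=[A(*p,.024) for p in[(93,115),(213,103),(236,295),(115,308)]]
print("pile",np.mean(P,0),np.array(P)[:,:2],deg(P[0]-P[3]),deg(P[1]-P[2]))
b1,b2=B(550,268,.049),B(685,228,.049);l1,l2=B(467,76,.028),B(628,30,.028)
print("bar",b1,b2,(b1+b2)/2,deg(b1-b2)-90);print("low",l1,l2,(l1+l2)/2,deg(l1-l2)-90,deg((l1+l2)-(b1+b2)))
print("large",ray(s,184,234,.105), ray(s,254,199,.048))
E
```

```text
tin [0.48121372 0.03665988 0.096     ]
pile [0.48019258 0.03385276 0.024     ] [[ 0.52588911  0.06891059]
 [ 0.53093886  0.0086999 ]
 [ 0.43472404 -0.00133583]
 [ 0.42921832  0.05913638]] 5.773453180193926 5.954729988722229
bar [ 0.44519071 -0.19167884  0.049     ] [ 0.46363303 -0.25802419  0.049     ] [ 0.45441187 -0.22485152  0.049     ] 15.53458044453545
low [ 0.54149667 -0.15589716  0.028     ] [ 0.56324198 -0.23684634  0.028     ] [ 0.55236933 -0.19637175  0.028     ] 15.036340791496116 16.21105310489606
large [0.51038047 0.30561307 0.105     ] [0.59708836 0.15122576 0.048     ]
```

```bash
cat >> h.py <<'E'
def mv(pos,rpy):
    from plant import ctrl
    from scipy.spatial.transform import Rotation as Ro
    o=ctrl.get_obs();R=Ro.from_euler("xyz",o["orientation"],degrees=True)
    T=Ro.from_euler("xyz",rpy,degrees=True)
    print(np.round(R.inv().apply(np.array(pos)-o["tool_pos"]),4),np.round((R.inv()*T).as_rotvec(degrees=True),2))
E
python3 -c "
from h import *
mv([.48,.036,.2],[180,0,5.9])"
```

```text
[0.4494 0.502  0.0265] [ 7.000e-02  1.000e-02 -2.262e+01]
```

jog_arm --plan '[[[1,0.449,0.502,0.026,0,0,-22.6],[1,0.449,0.502,0.026,0,0,-22.6],[1,0.449,0.502,0.026,0,0,-22.6],[1,0.449,0.502,0.026,0,0,-22.6],[1,0.449,0.502,0.026,0,0,-22.6],[1,0.449,0.502,0.026,0,0,-22.6],[1,0.449,0.502,0.026,0,0,-22.6],[1,0.449,0.502,0.026,0,0,-22.6],[1,0.449,0.502,0.026,0,0,-22.6],[1,0.449,0.502,0.026,0,0,-22.6],[1,0.449,0.502,0.026,0,0,-22.6],[1,0.449,0.502,0.026,0,0,-22.6],[1,0.449,0.502,0.026,0,0,-22.6],[1,0.449,0.502,0.026,0,0,-22.6],[1,0.449,0.502,0.026,0,0,-22.6]]]'

```text
clock: 2.02
tool_pos: [0.4796, 0.0375, 0.2007]
orientation: [-180.0, -0.0, 6.0]
force: [1.0, 0.5, -0.7]
opening: 0.0876
gripper_force: 0.0
```

```bash
cat >> h.py <<'E'
def look(name):
    from plant import ctrl
    import cv2,pickle
    o=ctrl.get_obs();s=ctrl.snapshot("wrist");cv2.imwrite(f"pics/{name}.png",s["image"][:,:,::-1])
    pickle.dump((s,o),open(name+".pkl","wb"));print(o["clock"],o["tool_pos"],o["orientation"],o["joint_pos"].round(1),o["force"].round(1))
E
python3 -c "
from h import *
look('w1')"
```

```text
2.025 [0.47960771 0.03749746 0.20074669] [-1.79987524e+02 -2.07830192e-02  5.98716000e+00] [ 28.    3.2 -25.2  -0.  -61.6  68. ] [ 1.   0.5 -0.7]
```

View pics/w1.png

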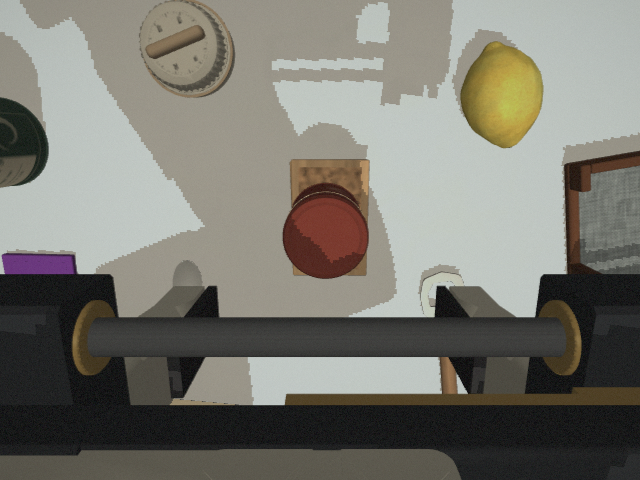

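The tin top is centred near (326,236). The pile's far corners are at (291,160) and (369,160), and its near ones at about (293,276) and (366,275).

```bash
python3 -c "
from h import *
import pickle
s,o=pickle.load(open('w1.pkl','rb'))
print('tin',ray(s,326,236,.096,o));P=np.array([ray(s,*p,.024,o) for p in [(291,160),(369,160),(293,276),(366,275)]]);print(P,P.mean(0))
mv([.481,.036,.052],[180,0,5.9])"
```

```text
tin [0.48464258 0.0375923  0.096     ]
[[ 0.52517339  0.06943265  0.024     ]
 [ 0.53161832  0.00890235  0.024     ]
 [ 0.43020468  0.05968757  0.024     ]
 [ 0.4375612  -0.00103962  0.024     ]] [0.48113939 0.03424574 0.024     ]
[0.0012 0.0016 0.1487] [-0.01 -0.02  0.08]
```

jog_arm --plan '[[[1,0.003,0.001,0.06,0,0,0],[1,0.003,0.001,0.11,0,0,0],[1,0.003,0.001,0.148,0,0,0],[1,0.003,0.001,0.148,0,0,0],[1,0.003,0.001,0.148,0,0,0],[0.5,0.003,0.001,0.148,0,0,0],[0.5,0.003,0.001,0.148,0,0,0],[0.5,0.003,0.001,0.148,0,0,0],[0.5,0.003,0.001,0.148,0,0,0],[0.5,0.003,0.001,0.148,0,0,0],[0.5,0.003,0.001,0.148,0,0,0],[0.5,0.003,0.001,0.148,0,0,0]]]'

```text
clock: 3.58
tool_pos: [0.4832, 0.0358, 0.053]
orientation: [-180.0, -0.0, 5.9]
force: [-0.7, 0.4, 6.8]
opening: 0.0546
gripper_force: 30.0
```

```bash
python3 -c "
from h import *
mv([.603,.304,.032],[180,0,0]);mv([.603,.304,.2],[180,0,0])"
```

```text
[ 0.1467 -0.2544  0.0211] [-0.   -0.03  5.89]
[ 0.1468 -0.2544 -0.1469] [-0.   -0.03  5.89]
```

jog_arm --plan '[[[0.5,0,0,-0.01,0,0,0],[0.5,0,0,-0.06,0,0,0],[0.5,0,0,-0.11,0,0,0],[0.5,0.02,-0.035,-0.14,0,0,1],[0.5,0.045,-0.085,-0.147,0,0,3],[0.5,0.07,-0.135,-0.147,0,0,5],[0.5,0.1,-0.185,-0.147,0,0,6],[0.5,0.13,-0.23,-0.147,0,0,6],[0.5,0.147,-0.254,-0.147,0,0,6],[0.5,0.147,-0.254,-0.147,0,0,6],[0.5,0.147,-0.254,-0.147,0,0,6]]]'

```text
clock: 4.95
tool_pos: [0.6026, 0.303, 0.1993]
orientation: [180.0, 0.1, -0.1]
force: [1.4, -0.7, -0.7]
opening: 0.0551
gripper_force: 30.0
```

```bash
python3 -c "
from h import *
look('w2')"
```

```text
4.95 [0.60257355 0.30301872 0.19931284] [ 1.79962554e+02  5.46523513e-02 -1.22596010e-01] [ 43.2  21.5  -1.5  -0.  -67.1  46.7] [ 1.4 -0.7 -0.7]
```

View pics/w2.png

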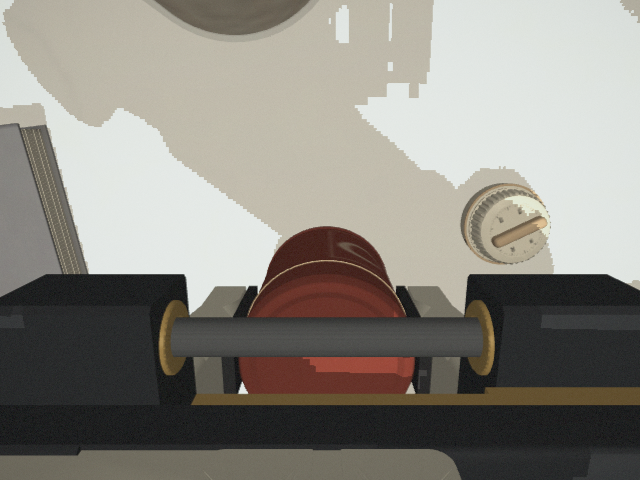

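```bash
python3 -c "
from h import *
import pickle
s,o=pickle.load(open('w2.pkl','rb'))
print(ray(s,327,227,.171,o)-o['tool_pos'],ray(s,240,358,.243,o)-o['tool_pos'],ray(s,414,358,.243,o)-o['tool_pos'])
mv([.603,.304,.032],[180,0,0])"
```

```text
[ 0.02760409 -0.00102053 -0.02831284] [0.00329524 0.02519398 0.04368716] [ 0.00324409 -0.0269096   0.04368716]
[ 0.0005 -0.0013  0.1677] [ 0.02  0.03 -0.14]
```

jog_arm --plan '[[[0.5,0,-0.001,0.05,0,0,0],[0.5,0,-0.001,0.1,0,0,0],[0.5,0,-0.001,0.14,0,0,0],[0.5,0,-0.001,0.158,0,0,0],[0.5,0,-0.001,0.165,0,0,0],[0.5,0,-0.001,0.168,0,0,0],[0.5,0,-0.001,0.1695,0,0,0],[0.5,0,-0.001,0.1695,0,0,0],[0.5,0,-0.001,0.1695,0,0,0]]]'

```text
clock: 6.12
tool_pos: [0.6033, 0.3048, 0.0307]
orientation: [-180.0, -0.0, -0.1]
force: [-0.2, -0.5, -1.7]
opening: 0.0552
gripper_force: 30.0
```

jog_arm --plan '[[[0.5,0,0,0.001,0,0,0],[0.5,0,0,0.0015,0,0,0],[0.5,0,0,0.0015,0,0,0],[0.5,0,0,0.0015,0,0,0]]]'

```text
clock: 6.62
tool_pos: [0.6032, 0.3046, 0.0291]
orientation: [-180.0, -0.0, -0.1]
force: [-1.9, -0.9, 5.3]
opening: 0.0554
gripper_force: 30.0
```

jog_arm --plan '[[[1,0,0,0,0,0,0],[1,0,0,0,0,0,0],[1,0,0,0,0,0,0],[1,0,0,0,0,0,0],[1,0,0,0,0,0,0],[1,0,0,-0.03,0,0,0],[1,0,0,-0.07,0,0,0],[1,0,0,-0.12,0,0,0],[1,0,0,-0.17,0,0,0],[1,0,0,-0.17,0,0,0]]]'

```text
clock: 7.88
tool_pos: [0.6052, 0.3059, 0.2041]
orientation: [-179.7, -0.4, -0.1]
force: [-0.1, -1.0, -1.3]
opening: 0.0876
gripper_force: 0.0
```

```bash
python3 -c "
from h import *
mv([.48,.034,.2],[180,0,5.9])"
```

```text
[-0.1248  0.2721  0.0018] [-0.27 -0.43 -5.99]
```

jog_arm --plan '[[[1,-0.03,0.05,0,0,0,-1],[1,-0.06,0.11,0,0,0,-3],[1,-0.085,0.17,0,0,0,-5],[1,-0.105,0.23,0,0,0,-6],[1,-0.123,0.271,0,0,0,-6],[1,-0.123,0.271,0,0,0,-6],[1,-0.123,0.271,0,0,0,-6],[1,-0.123,0.271,0,0,0,-6]]]'

```text
clock: 8.88
tool_pos: [0.4799, 0.0345, 0.1983]
orientation: [180.0, 0.0, 5.9]
force: [0.8, 1.0, 0.5]
opening: 0.0876
gripper_force: 0.0
```

```bash
python3 -c "
from h import *
from plant import ctrl
import cv2
look('w3')
t=ctrl.snapshot('top')['image'][:,:,::-1]
a=cv2.imread('pics/w3.png')[90:290,220:420]
a=cv2.resize(a,(400,400),interpolation=2);b=cv2.resize(t[170:270,140:240],(400,400),interpolation=2)
cv2.imwrite('pics/c3.png',cv2.hconcat([a,b]))"
```

```text
8.875 [0.47993107 0.03453114 0.19830418] [1.79994336e+02 1.29136877e-02 5.92512755e+00] [ 27.6   3.3 -25.4   0.  -61.3  68.3] [0.8 1.  0.5]
```

View pics/c3.png

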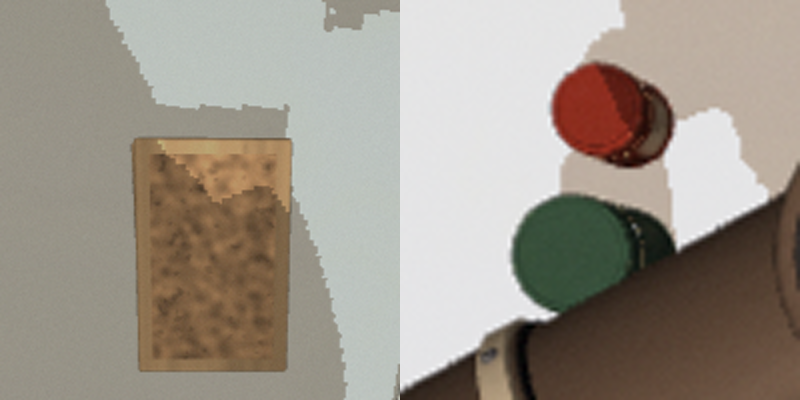

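The small tin stands upright behind the large one with a clear gap. The pile's top corners in the crop are (135,139), (292,140), (287,371) and (139,371).

```bash
python3 -c "
from h import *
import pickle
s,o=pickle.load(open('w3.pkl','rb'))
P=np.array([ray(s,220+a/2,90+b/2,.024,o) for a,b in [(135,139),(292,140),(287,371),(139,371)]]);c=P.mean(0);print(P,c)
d=P[0]+P[1]-P[2]-P[3];y=np.arctan2(d[1],d[0]);print(np.degrees(y))
mv(c+[.005*np.cos(y),.005*np.sin(y),-.0215],[180,0,np.degrees(y)])"
```

```text
[[ 0.52569516  0.06888932  0.024     ]
 [ 0.5316877   0.00838456  0.024     ]
 [ 0.43788708 -0.00168976  0.024     ]
 [ 0.4314405   0.05952675  0.024     ]] [0.48167761 0.03377772 0.024     ]
5.900985640238314
[0.0069 0.0009 0.1957] [0.01 0.04 0.04]
```

jog_arm --plan '[[[1,0.007,0.001,0.06,0,0,0],[1,0.007,0.001,0.12,0,0,0],[1,0.007,0.001,0.165,0,0,0],[1,0.007,0.001,0.185,0,0,0],[1,0.007,0.001,0.193,0,0,0],[1,0.007,0.001,0.193,0,0,0],[1,0.007,0.001,0.193,0,0,0],[1,0.007,0.001,0.193,0,0,0]]]'

```text
clock: 9.98
tool_pos: [0.4873, 0.0339, 0.0065]
orientation: [-180.0, -0.1, 5.9]
force: [0.1, -0.1, 0.5]
opening: 0.0876
gripper_force: 0.0
```

```bash
python3 -c "
from plant import ctrl
for i in range(3): o=ctrl.get_obs();print(o['tool_pos'],o['force']);ctrl.snapshot('wrist')
"
```

```text
[0.48726252 0.0338754  0.0065334 ] [ 0.13878632 -0.08650478  0.49048442]
[0.4871293  0.03377285 0.00641833] [-0.54567204 -0.4899195   0.05618543]
[0.48702739 0.03371165 0.00630007] [-0.24523724  0.27689935  0.09300144]
```

jog_arm --plan '[[[1,0,0,0.0035,0,0,0],[1,0,0,0.0035,0,0,0],[1,0,0,0.0035,0,0,0],[0.6,0,0,0.0035,0,0,0],[0.5,0,0,0.0035,0,0,0],[0.5,0,0,0.0035,0,0,0],[0.5,0,0,0.0035,0,0,0],[0.5,0,0,0.0035,0,0,0],[0.5,0,0,0.0035,0,0,0]]]'

```text
clock: 11.25
tool_pos: [0.4866, 0.0336, 0.0021]
orientation: [-180.0, -0.0, 5.9]
force: [-0.3, 0.5, -1.0]
opening: 0.0619
gripper_force: 30.0
```

```bash
python3 -c "
from h import *
mv([.44,-.085,.2],[180,0,15.6])"
```

```text
[-0.0585  0.1132 -0.1979] [-0.   -0.01 -9.72]
```

jog_arm --plan '[[[0.5,0,0,-0.01,0,0,0],[0.5,0,0,-0.03,0,0,0],[0.5,0,0,-0.07,0,0,0],[0.5,0,0,-0.12,0,0,0],[0.5,-0.015,0.03,-0.165,0,0,-3],[0.5,-0.035,0.07,-0.195,0,0,-6],[0.5,-0.05,0.1,-0.198,0,0,-9],[0.5,-0.0585,0.113,-0.198,0,0,-9.7],[0.5,-0.0585,0.113,-0.198,0,0,-9.7],[0.5,-0.0585,0.113,-0.198,0,0,-9.7],[0.5,-0.0585,0.113,-0.198,0,0,-9.7]]]'

```text
clock: 12.62
tool_pos: [0.4402, -0.0844, 0.2]
orientation: [-180.0, 0.0, 15.6]
force: [-0.2, 1.4, -1.4]
opening: 0.062
gripper_force: 30.0
```

```bash
python3 -c "
from h import *
look('w4')"
```

```text
12.625 [ 0.44016173 -0.08441291  0.20002318] [-1.79998905e+02  1.66774546e-02  1.56136980e+01] [ 14.5  -0.2 -28.8  -0.  -61.4  91.1] [-0.2  1.4 -1.4]
```

View pics/w4.png

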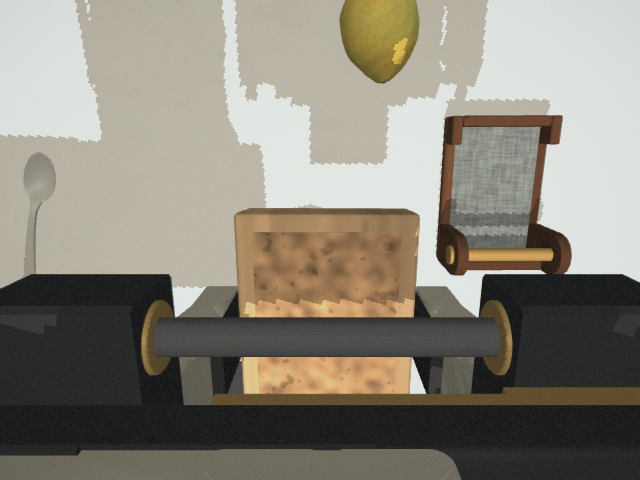

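```bash
python3 -c "
import cv2
i=cv2.imread('pics/w4.png')
a=cv2.resize(i[100:290,420:590],None,fx=3,fy=3,interpolation=2)
b=cv2.resize(i[195:290,225:321],None,fx=3,fy=3,interpolation=2);c=cv2.resize(i[195:290,335:431],None,fx=3,fy=3,interpolation=2)
cv2.imwrite('pics/c4.png',cv2.hconcat([a,cv2.vconcat([b,c])]))"
```

```text
(no output)
```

View pics/c4.png

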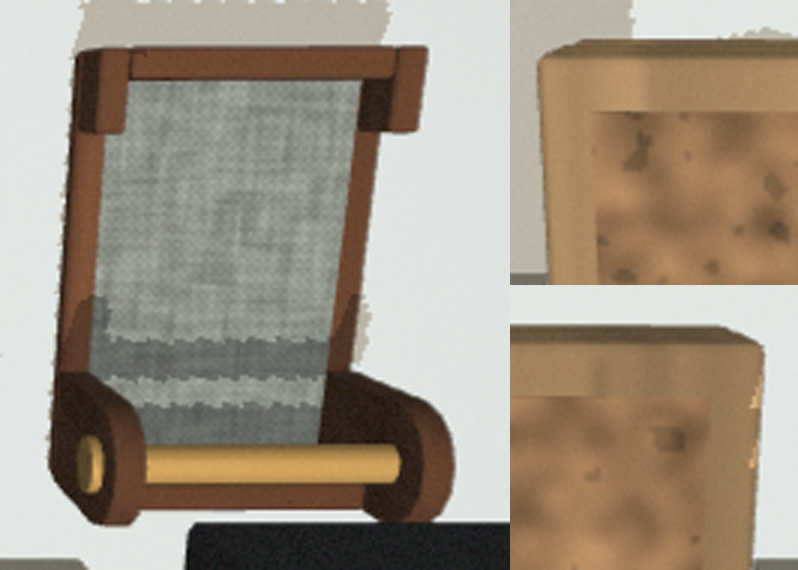

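```bash
python3 -c "
from h import *
import pickle
from scipy.optimize import least_squares
from scipy.spatial.transform import Rotation as Ro
s,o=pickle.load(open('w4.pkl','rb'))
px=[(101,49),(428,46),(360,82),(400,464),(90,464)]
M=np.array([(59.5,41.5,28),(59.5,-41.5,28),(51.5,-33.5,10),(-43.5,-33.5,49),(-43.5,41.5,49)])/1000
W=np.array([ray(s,420+a/3,100+b/3,m[2],o) for (a,b),m in zip(px,M)])
f=lambda p:((np.array([p[0]+m[0]*np.cos(p[2])-m[1]*np.sin(p[2]) for m in M])-W[:,0]).tolist()+(np.array([p[1]+m[0]*np.sin(p[2])+m[1]*np.cos(p[2]) for m in M])-W[:,1]).tolist())
r=least_squares(f,[.5,-.21,.27]);print(r.x,np.degrees(r.x[2]));print((np.reshape(r.fun,(2,-1)).T*1000).round(1))
R=Ro.from_euler('xyz',o['orientation'],degrees=True)
for p in [(235.3,215),(419.7,215.7)]: print(R.inv().apply(ray(s,*p,.222,o)-o['tool_pos'])*1000)
"
```

```text
[ 0.49864865 -0.2110647   0.28374864] 16.257599660561866
[[ 0.1  0.5]
 [ 0.5 -0.8]
 [ 0.6  0.1]
 [-0.8  2.1]
 [-0.4 -1.9]]
[ 42.4068958  -29.09260391 -21.98860431]
[ 42.26868854  30.97128937 -21.9897116 ]
```

```bash
python3 -c "
from h import *
import pickle
s=pickle.load(open('top.pkl','rb'))
print(ray(s,190,197.2,.072))
from plant import ctrl
o=ctrl.get_obs();print(o['tool_pos'],o['orientation'])
mv([.557,-.338,.2],[180,0,-74.4])"
```

```text
[0.60071911 0.30143737 0.072     ]
[ 0.44016219 -0.084416    0.19998237] [-1.79999056e+02  1.91773268e-02  1.56187004e+01]
[ 0.0443  0.2757 -0.    ] [1.000e-02 2.000e-02 9.002e+01]
```

```bash
cat >> h.py <<'E'
def wp(ax,az,th,sl=0,up=0,C=(.4984,-.2101),psi=16.0):
    t=np.radians(th);u=np.array([np.cos(t),np.sin(t)]);n=np.array([-u[1],u[0]])
    q=np.array([ax,az])+(53.3+sl)*u+2*n
    p=np.radians(psi)
    return [C[0]+q[0]*np.cos(p)/1000,C[1]+q[0]*np.sin(p)/1000,.010+(q[1]+up)/1000],[180,-th,psi]
E
python3 -c "
from h import *
for a in [(-38.5,3,25,45,80)]:
  print(wp(*a));mv(*wp(*a))"
```

```text
([np.float64(0.5462177890205443), np.float64(-0.19638846964117077), np.float64(0.13635599070318408)], [180, -25, 16.0])
[0.072  0.1364 0.0636] [ 0.08 25.02 -0.38]
```

jog_arm --plan '[[[0.5,0.015,0.03,0,0,3,0],[0.5,0.03,0.065,0,0,8,0],[0.5,0.05,0.1,0,0,14,-0.2],[0.5,0.065,0.125,0.01,0,20,-0.4],[0.5,0.072,0.136,0.035,0,25,-0.4],[0.5,0.072,0.136,0.063,0,25,-0.4],[0.5,0.072,0.136,0.063,0,25,-0.4],[0.5,0.072,0.136,0.063,0,25,-0.4],[0.5,0.072,0.136,0.063,0,25,-0.4]]]'

```text
clock: 13.8
tool_pos: [0.5468, -0.1963, 0.1385]
orientation: [179.8, -25.1, 16.1]
force: [0.1, -0.3, -2.2]
opening: 0.0618
gripper_force: 30.0
```

```bash
python3 -c "
from h import *
from plant import ctrl
o=ctrl.get_obs();print(o['tool_pos'],o['orientation'],o['joint_pos'].round(1))
for a in [(-38.5,3,25,45,0),(-38.5,3,25,0,0)]: mv(*wp(*a))
look('w5')
import cv2
t=ctrl.snapshot('top')['image'][:,:,::-1]
b=cv2.resize(t[190:290,350:450],(480,480),interpolation=2)
cv2.imwrite('pics/c5.png',cv2.hconcat([cv2.resize(cv2.imread('pics/w5.png')[:400],(320,200)),cv2.resize(b,(200,200))]))"
```

```text
[ 0.54679044 -0.19627243  0.13847363] [179.83694465 -25.08996621  16.10228154] [ -8.1   7.3 -27.6 -18.2 -33.2 127.5]
[-0.0353 -0.0003  0.0741] [ 0.12 -0.09  0.09]
[-0.0803 -0.0003  0.0741] [ 0.12 -0.09  0.09]
13.8 [ 0.54679044 -0.19627243  0.13847363] [179.83694465 -25.08996621  16.10228154] [ -8.1   7.3 -27.6 -18.2 -33.2 127.5] [ 0.1 -0.3 -2.2]
```

jog_arm --plan '[[[0.5,-0.015,0,0.03,0,0,0],[0.5,-0.028,0,0.06,0,0,0],[0.5,-0.035,0,0.0735,0,0,0],[0.5,-0.035,0,0.0735,0,0,0],[0.5,-0.045,0,0.0735,0,0,0],[0.5,-0.055,0,0.0735,0,0,0],[0.5,-0.062,0,0.0735,0,0,0],[0.5,-0.068,0,0.0735,0,0,0],[0.5,-0.072,0,0.0735,0,0,0],[0.5,-0.072,0,0.0735,0,0,0]]]'

```text
clock: 15.15
tool_pos: [0.5129, -0.2063, 0.04]
orientation: [179.9, -25.0, 16.0]
force: [-0.6, -0.5, -1.6]
opening: 0.0617
gripper_force: 30.0
```

```bash
python3 -c "
from h import *
from plant import ctrl
for a in [(-38.5,3,25,0,0)]: mv(*wp(*a))
import cv2
look('w6')
t=ctrl.snapshot('scene')['image'][:,:,::-1]
b=cv2.resize(t[240:340,330:405],(360,480),interpolation=2)
cv2.imwrite('pics/c6.png',cv2.hconcat([cv2.resize(cv2.imread('pics/w6.png')[50:450,110:510],(440,480))[:, :440],b]))"
```

```text
[-0.0066 -0.0003 -0.0001] [ 0.1   0.   -0.01]
15.15 [ 0.5128587  -0.20625361  0.03997591] [179.90973092 -24.99630074  15.98563145] [-12.3  14.4 -31.7 -29.  -24.2 142.7] [-0.6 -0.5 -1.6]
```

View pics/c6.png

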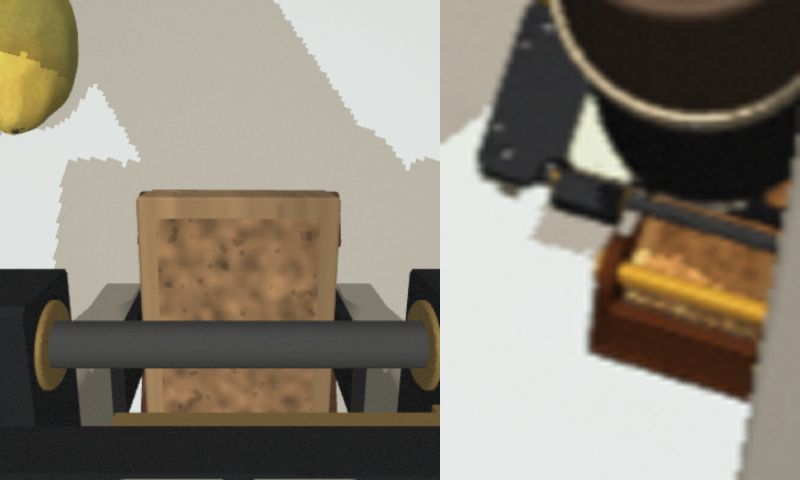

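The pile is in under the bar, roughly centred with no contact force: it spans columns 138–340, with caddy corners just showing on both sides. Next I'll finish the slide and lay it flat.

```bash
python3 -c "
from h import *
for a in [(-38.5,3,25),(-40.5,2.5,20),(-43,2.5,15),(-45.2,2,10),(-46.8,2,5),(-48,1.5,0)]: mv(*wp(*a))"
```

```text
[-0.007  -0.0003 -0.0002] [ 0.1  -0.01  0.01]
[-0.009  -0.0003  0.0041] [ 0.1  -5.01  0.  ]
[-0.0117 -0.0003  0.0076] [  0.1  -10.01   0.  ]
[-0.0147 -0.0004  0.0117] [  0.1  -15.01  -0.  ]
[-0.0174 -0.0004  0.0156] [ 1.000e-01 -2.001e+01 -1.000e-02]
[-0.0203 -0.0004  0.0199] [ 1.000e-01 -2.501e+01 -1.000e-02]
```

jog_arm --plan '[[[0.5,-0.004,0,0,0,0,0],[0.5,-0.007,0,0,0,0,0],[0.5,-0.007,0,0,0,0,0],[0.5,-0.008,0,0.002,0,-2.5,0],[0.5,-0.009,0,0.004,0,-5,0],[0.5,-0.0103,0,0.0058,0,-7.5,0],[0.5,-0.0117,0,0.0076,0,-10,0],[0.5,-0.0132,0,0.0096,0,-12.5,0],[0.5,-0.0147,0,0.0117,0,-15,0],[0.5,-0.0147,0,0.0117,0,-15,0],[0.5,-0.0147,0,0.0117,0,-15,0]]]'

```text
clock: 16.62
tool_pos: [0.5048, -0.2083, 0.0231]
orientation: [179.9, -10.0, 16.0]
force: [0.8, 0.5, -1.0]
opening: 0.062
gripper_force: 30.0
```

```bash
python3 -c "
from h import *
for a in [(-45.2,2,10),(-46.8,2,5),(-48,1.5,0)]: mv(*wp(*a))"
```

```text
[ 0.0003 -0.     -0.    ] [ 0.08 -0.04 -0.03]
[-0.0013 -0.0001  0.0043] [ 0.07 -5.04 -0.03]
[-0.003  -0.0001  0.0092] [  0.07 -10.04  -0.03]
```

jog_arm --plan '[[[0.5,-0.0005,0,0.002,0,-2.5,0],[0.5,-0.0013,0,0.0043,0,-5,0],[0.5,-0.002,0,0.0067,0,-7.5,0],[0.5,-0.003,0,0.0092,0,-10,0],[0.5,-0.003,0,0.0092,0,-10,0],[0.5,-0.003,0,0.0092,0,-10,0]]]'

```text
clock: 17.38
tool_pos: [0.5034, -0.2088, 0.0135]
orientation: [179.9, -0.0, 16.0]
force: [-0.4, 0.5, -1.0]
opening: 0.0616
gripper_force: 30.0
```

jog_arm --plan '[[[0.5,0,0,0.0007,0,0,0],[0.5,0,0,0.0012,0,0,0],[0.5,0,0,0.0012,0,0,0],[0.5,0,0,0.0012,0,0,0]]]'

```text
clock: 17.88
tool_pos: [0.5037, -0.2088, 0.0125]
orientation: [179.9, -0.0, 16.0]
force: [-0.3, 0.8, -1.6]
opening: 0.0618
gripper_force: 30.0
```

jog_arm --plan '[[[0.5,0,0,0.0008,0,0,0],[0.5,0,0,0.0008,0,0,0],[0.5,0,0,0.0008,0,0,0],[1,0,0,0.0008,0,0,0],[1,0,0,0.0008,0,0,0],[1,0,0,0.0008,0,0,0],[1,0,0,0.0008,0,0,0],[1,0,0,0.0008,0,0,0],[1,0,0,-0.02,0,0,0],[1,0,0,-0.06,0,0,0],[1,-0.02,0.01,-0.11,0,0,0],[1,-0.04,0.03,-0.16,0,0,0],[1,-0.06,0.05,-0.2,0,0,0],[1,-0.06,0.05,-0.2,0,0,0],[1,-0.06,0.05,-0.2,0,0,0]]]'

```text
clock: 19.75
tool_pos: [0.4592, -0.273, 0.2121]
orientation: [179.9, -0.0, 15.9]
force: [0.6, -0.3, -0.4]
opening: 0.0878
gripper_force: 0.0
```

```bash
python3 -c "
from h import *
from plant import ctrl
import cv2
look('w7')
t=ctrl.snapshot('top')['image'][:,:,::-1]
i=cv2.imread('pics/w7.png')
cv2.imwrite('pics/c7.png',cv2.vconcat([cv2.resize(i[0:300,150:550],(640,300*640//400))[:330],cv2.resize(t[160:310,150:460],(640,270))[:270]]))"
```

```text
19.75 [ 0.45924728 -0.2729506   0.21214974] [ 1.79943112e+02 -6.75981682e-03  1.59246602e+01] [-9.600e+00  7.900e+00 -1.830e+01  1.000e-01 -6.380e+01  1.155e+02] [ 0.6 -0.3 -0.4]
```

View pics/c7.png

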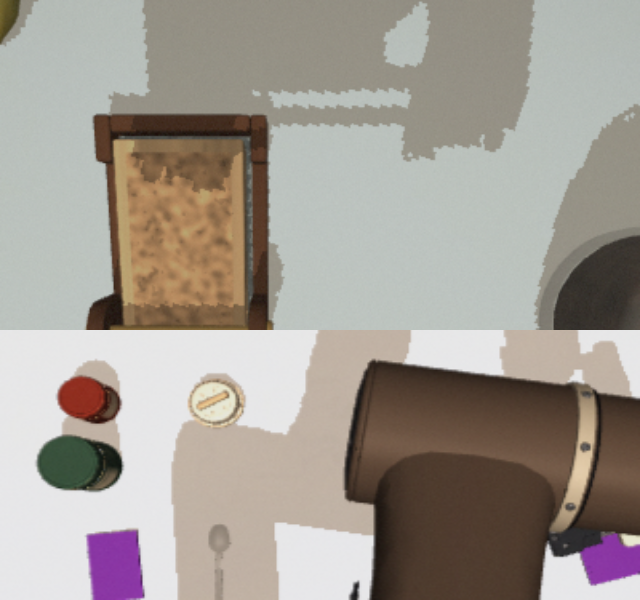

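The pile lies flat inside the caddy with its near end under the bar. Both tins are upright and close together, and the arm is clear, so I'm handing it in.

```bash
python3 -c "
from plant import ctrl
print(ctrl.close_job())"
```

```text
the job is handed in; nothing more can be done
None
```

I handed the job in at about 20 s: the small tin stands upright about 25 mm from the large tin, and the four coasters lie flat in the caddy with one end under the brass bar; no verdict was returned.

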